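Set the overload stop of a load-cell stand under its reference weight

ROBOT

A 6-joint arm with a two-finger parallel gripper is mounted at the origin on a cart in front of the work surface, level with it; the furniture and walls round the work are solid. World frame = base frame: x ahead of the robot, y to its left, z up, the work surface at z = 0. Lengths are in m, angles in degrees, forces in N, time in s.
With the tool pointing down it reaches from about 0.3 to 0.75 m from the base axis. Payload 8.5 kg.
Tool frame: the origin (TCP) lies between the finger pads, 19 mm behind the fingertips; this is the grasp point; z points along the fingers, y is the line along which they close (so a half turn about z gives the same grasp; the last joint's range is limited). The gripper opens to 85 mm and grips with 20 to 120 N. Pads are 22 mm wide; open, the fingers measure 114 mm over their backs; the gripper's body (76 mm by 85 mm) begins 54 mm behind the grasp point. The pads swing forward as they close: fully open they stand 13 mm farther back than shut.
Start: joints at [58.482, 21.807, 74.336, -0, 83.858, -12.336], TCP at [0.181, 0.519, 0.25] pointing down, gripper open.
Joint ranges: [-178.18, 178.18], [-50.72, 133.34], [12.68, 142.11], [-81.47, 261.47], [9.98, 163.14], [-165.26, 165.26]. Speed limits (degrees/s): [136.94, 136.94, 180, 180, 180, 180].

INTERFACE

Orientations are given as a 3x3 rotation matrix whose columns are the frame's x, y, z axes.
In Python, from rig import env, viewer, recognise, pinpoint gives the robot as it stands.
- The arm moves only by the tool move_arm, never from a script. Its argument "plan" is text: rows parted by semicolons, each of 7 numbers parted by spaces: the shift along the tool's x, y, z in m, then the turn, a rotation vector about the tool's x, y, z in rad, then the finger opening in m, from 0 to 0.0854. A call has 1 to 12 rows; each row shifts and turns the commanded pose from where the row before left it, along the tool's axes as they then stand; what a row does not reach is not made up. A row lasts 1/8 s, in which the tool goes at most 62.5 mm and 10.7 degrees, less where a joint would pass 70% of its speed; a pose out of reach is approached as far as the arm can. A call is refused whole if a number of a shift passes 0.0625 or a number of a turn 0.188, either way. A call with a gripper value outside its range is refused whole. The fingers move at their own pace and stop on an object; "grip_force" is the grip in N (left out, the last holds). Time passes only in rows, so rows that do not move let the fingers close. It gives the time, the measured TCP pose, the force, the opening and the grip force at its end, in the units of the state.
- env.observe(): the state, without advancing time (a new reading comes with each control period).
- viewer.get_image(name): name is "side" or "top" or "wrist"; returns (picture, depth): 420x560x3 uint8, red, green, blue; 420x560 float32, m along the optical axis (not along the pixel's ray), 0 where there is no reading.
- viewer.calibration(name): a dict with "fx", "fy", "cx", "cy" (pixels), "R" (3x3) and "t" (3): a world point X has camera coordinates R X + t. Camera axes: x right, y down, z forward; pixel columns grow to the right and rows downward; lengths in m; the calibration is good to about 2 mm. A picture is of the moment at which its call begins: read the wrist's pose just before it. calibration takes no time and is no camera call; for the wrist camera it gives the pose at the moment of the call.
- env.close_job(): hands the job in; it is judged then, once.
Trained networks look in the newest picture that a camera, given by its name, has taken for a name from the list of things; names that differ only in an ending like _2 or _b are one class to them, and where a whole thing is asked for, a point or a joint stands for the part that bears it (a point fixed in the world has none). Each returns a list of dicts, best first, with "conf" (0 to 1); they miss things now and then, are a little off and sometimes report something else, mostly with a low value. They report only what shows in the picture. A call takes as long as a camera call.
- recognise(camera, name): "extent" ([centre column, centre row, width, height] in pixels, round what is visible of it).
- pinpoint(camera, name): "pixel" ([column, row] in pixels: a listed point, or the origin of a listed thing).
The state is a dict: "time_s": time; "q": joint angles; "qvel": joint speeds; "joint_efforts": joint torques, N m; "position": TCP position; "tool_rot": TCP orientation; "ft_force": force on the tool from outside, world axes, zero at the start; "wrist_torque": the same for the moment, N m; "grip_width": finger opening in m; "gripper_force": force on a finger pad.
Only numpy, scipy, OpenCV 4.12 (cv2) and the standard library are available. Lean on these libraries where they do the work, as an engineer would, in place of code of your own. Each camera call takes 0.05 s, during which the arm holds its last target. There are 200 camera calls.

TASK

Set the overload stop of the load-cell stand under load: hang the reference weight by its bail on the stand's hook and let go of it, then turn the red thumbscrew clockwise (seen from above) until it seats, and back it off a quarter turn. Finish still gripping the thumbscrew there, holding it still so that the lock nut can be tightened, with the weight hanging freely; leave the other things on the table where they are.

Things in the scene. Friction and masses are not known exactly. Their poses are not given: they have to be found in the camera images.
- stand: Load-cell stand, fixed: grey base 160 x 120 x 12 mm, column at its +x end, aluminium load bar 30 x 30 mm reaching to -x (front face x = -55, z 130-160 mm), above it a blue bridge plate (top z = 187, x -31 to 77 mm). Only the thumbscrew rises above z = 193 mm. Origin: on the table under the bar; x from hook to column, z up. Turned up to 0.35 rad from hook facing the robot.
- hook_seat (a point): Point on top of the hook's rod where the bail shall rest, z = 142 mm, 90 mm in -x of the stand's origin; axes as the stand's. Steel rod, 8 mm diameter, level along -x from the load bar's face (35 mm in +x of this point), underside z = 134 mm; it turns up at its free end, 20 to 33 mm in -x of this point, tip top z = 162 mm. The bail may rest anywhere along the level rod.
- weight: Reference weight, 0.32-0.48 kg: steel cylinder 52 mm diameter, 40 mm high, yellow band, standing upright. Over it a wire bail (7 mm wire) in its y-z plane: legs at y = +-20 mm, cross bar along y. The hook passes along x, either way round, through the opening between cylinder and bar, z = 40 to 86 mm. A yellow grip tab sits on the bar. Origin: centre of the underside; z up.
- bail (a point): Middle of the bail's cross bar (on its centre line), 90 mm above the weight's underside; axes as the weight's.
- tab (a point): Grip point in the weight's yellow tab, 113 mm above its underside, to be pinched across its 16 mm thickness (the weight's y), with the closing line along the bail's bar. The tab is 24 mm along x, 16 mm along y, z = 93 to 123 mm; with the TCP at this point the fingertips just clear the bar (z = 94 mm).
- screw_grip (a point): Grip point in the thumbscrew's red wing, on its vertical axis, 223 mm above the table, 10 mm in -x of the stand's origin. The wing is 44 mm along this point's x, 11 mm thick along y, z = 203 to 232 mm over the table; under it a black disc of 34 mm diameter. Pinch it across y; the point turns with the screw. A white dot marks the wing's +x end.
- screw (a joint): Angle (rad) by which the thumbscrew is unscrewed from its seat: 0 = seated at a hard stop, grows counterclockwise seen from above; a quarter turn off is 1.571. Light friction of about 0.06 N m; it stays where it is left and does not rise noticeably. Starts 0.5 to 1.25 rad off its seat.
- tin: Round grey tin of small screws, 66 mm diameter, 24 mm high, a bystander. Origin: centre of the underside.
- black_tape: Roll of black tape lying flat, 55 mm diameter, 19 mm high, a bystander. Origin: centre of the underside.
- bottle: White dispenser bottle with a blue spout, 60 mm diameter, 150 mm high, a bystander. Origin: centre of the underside.
- calliper: Digital calliper lying flat, 232 x 67 mm, 10 mm high, a bystander. Origin: centre of the underside.
- marker_pen: White marker pen with a black cap lying flat, 135 mm long, 16 mm thick, a bystander. Origin: centre of the underside.
- solder_spool: Black and white solder spool, 58 mm diameter, 34 mm high, a bystander. Origin: centre of the underside.

How it is judged (in metres and radians):
On the way, in this order (a step that is already met when the one before it is completed fails the run):
1. the weight hangs by its bail on the hook, let go (contact force between weight and hook above 1 N and distance between bail and hook_seat below 0.036 m and contact force between the fingers and weight below 0.1 N), for 0.2 s.
2. the thumbscrew is seated (within 0.06 rad of its stop) (value of joint screw below 0.06 rad), for 0.05 s.
3. the thumbscrew is backed off a quarter turn (value of joint screw between 1.35 and 1.79 rad), for 0.2 s.
At the end, for the whole second after the job is handed in: The thumbscrew stands a quarter turn (1.571 rad, within 0.22) off its seat and still, with the fingers gripping it (more than 3 N), and the weight hangs upright by its bail on the hook's level rod, more than 40 mm off the table and touched by no part of the robot (all of step 1 and all of step 3 and velocity of joint screw between -0.1 and 0.1 rad/s and contact force between the fingers and screw above 3 N and height (world z) of weight above 0.04 m and angle between weight's own z axis and vertical below 0.3 rad and contact force between the arm and weight below 0.1 N); the arm keeps its last pose, push and grip.
It fails at once if a bystander (tin, tape, bottle, calliper, marker, spool) is pushed more than 25 mm or the bottle is tipped (distance of any of tin, black_tape, bottle, calliper, marker_pen, solder_spool from where it was at the start of the episode above 0.025 m or angle between bottle's own z axis and vertical above 0.5 rad).
It also fails if it takes over 61 s, if anything falls off the work surface, if the arm or the gripper's body presses on something with over 40 N, if the wrist force passes 120 N, or if a joint passes its speed limit or range.

## Working session

There is one attempt and no reset: what is moved stays moved. The work goes in short steps, Python scripts to look and compute and a tool call to move; the robot and the scene stay as the last step left them, time stands still between calls to the robot, and variables do not carry over. Pictures are saved under pics/ and viewed, at most 10 in all, crops included, and the job is handed in when it is done.

Besides the shell and the picture viewer there is one more tool, called after "Call:" as a command line: name --argument value ..., lists and objects as JSON in quotes. move_arm: Moves the arm, as the interface text tells. Its arguments: {"type":"object","properties":{"plan":{"type":"string"},"grip_force":{"type":"number"}},"required":["plan"]}

```bash
ls; mkdir -p pics; cat > h.py <<'E'
import numpy as np, cv2
from rig import env, viewer, recognise, pinpoint
def ray(c,px):
    k=viewer.calibration(c);R=np.array(k["R"]);t=np.array(k["t"])
    d=R.T@np.array([(px[0]-k["cx"])/k["fx"],(px[1]-k["cy"])/k["fy"],1]);return -R.T@t,d
def atz(c,px,z):
    o,d=ray(c,px);return o+d*(z-o[2])/d[2]
def atdepth(c,px,D):
    u,v=int(round(px[0])),int(round(px[1]));w=D[max(v-1,0):v+2,max(u-1,0):u+2];w=w[w>0]
    o,d=ray(c,px);return o+d*np.median(w) if w.size else None
def proj(c,X):
    k=viewer.calibration(c);p=np.array(k["R"])@X+np.array(k["t"]);return np.array([k["fx"]*p[0]/p[2]+k["cx"],k["fy"]*p[1]/p[2]+k["cy"]])
def tri(a,pa,b,pb):
    o1,d1=ray(a,pa);o2,d2=ray(b,pb);A=np.stack([d1,-d2],1);s=np.linalg.lstsq(A,o2-o1,rcond=None)[0]
    x,y=o1+d1*s[0],o2+d2*s[1];return (x+y)/2,np.linalg.norm(x-y)
E
python3 - <<'E'
from h import *
np.set_printoptions(precision=4,suppress=True)
s=env.observe();print(s['time_s'],s['position'],s['tool_rot'])
P={}
for c in("side","top"):
    im,D=viewer.get_image(c);cv2.imwrite(f"pics/{c}0.png",im[:,:,::-1])
    np.save(f"/tmp/{c}D.npy",D)
    for n in("hook_seat","weight","bail","tab","screw_grip","stand"):
        r=pinpoint(c,n);print(c,n,[(np.round(x['pixel'],1),round(x['conf'],2)) for x in r[:2]])
        if r:P[c,n]=r[0]['pixel'];print('   depthpt',atdepth(c,r[0]['pixel'],D))
for n,z in(("hook_seat",.142),("weight",0),("bail",.09),("tab",.113),("screw_grip",.223),("stand",0)):
    for c in("side","top"):
        if (c,n) in P:print(n,c,atz(c,P[c,n],z))
    if ("side",n) in P and ("top",n) in P:print(n,'tri',tri("side",P["side",n],"top",P["top",n]))
print(env.observe()['time_s'])
E
```

```text
pics
0.0 [0.1806 0.5192 0.2494] [[-0.9445  0.3286 -0.0007]
 [ 0.3286  0.9445 -0.0013]
 [ 0.0003 -0.0014 -1.    ]]
side hook_seat [(array([296. , 201.3]), 0.67), (array([277.6, 311.7]), 0.6)]
   depthpt [ 0.5314 -0.2283  0.1018]
side weight [(array([299., 228.]), 0.74)]
   depthpt [ 0.5163 -0.22    0.0047]
side bail [(array([294.5, 197.8]), 0.62)]
   depthpt [ 0.5382 -0.2359  0.1109]
side tab [(array([294.7, 196.9]), 0.83)]
   depthpt [ 0.5368 -0.2303  0.1169]
side screw_grip [(array([273.1, 188.4]), 0.59), (array([297.2, 201.2]), 0.41)]
   depthpt [ 0.5719 -0.0306  0.2304]
side stand [(array([272.2, 255.8]), 0.93)]
   depthpt [ 0.5657 -0.0011  0.013 ]
top hook_seat [(array([309.1, 225.5]), 0.54), (array([295.2, 207. ]), 0.35)]
   depthpt [ 0.5089 -0.0828  0.0014]
top weight [(array([350.1, 217.9]), 0.69)]
   depthpt [ 0.5333 -0.2328  0.0387]
top bail [(array([356.5, 214.6]), 0.75)]
   depthpt [ 0.5314 -0.2407  0.1233]
top tab [(array([352.7, 216.9]), 0.53)]
   depthpt [ 0.5252 -0.2294  0.1112]
top screw_grip [(array([300.4, 197.6]), 0.56)]
   depthpt [ 0.5676 -0.0394  0.2309]
top sta
[... 320 characters left out ...]
tri (array([ 0.5298, -0.2408, -0.0052]), np.float64(0.021008255651776345))
bail side [ 0.5453 -0.2807  0.09  ]
bail top [ 0.5371 -0.2471  0.09  ]
bail tri (array([ 0.5369, -0.2437,  0.107 ]), np.float64(0.005197446493245843))
tab side [ 0.5381 -0.2388  0.113 ]
tab top [ 0.5249 -0.2291  0.113 ]
tab tri (array([ 0.5303, -0.2279,  0.1174]), np.float64(0.012176900582295478))
screw_grip side [ 0.5752 -0.0471  0.223 ]
screw_grip top [ 0.5693 -0.0398  0.223 ]
screw_grip tri (array([ 0.5712, -0.0394,  0.2261]), np.float64(0.005004605251764629))
stand side [ 0.57   -0.0225  0.    ]
stand top [ 0.5834 -0.0341  0.    ]
stand tri (array([ 0.5785, -0.0348, -0.0067]), np.float64(0.012061049562947105))
0.7
```

```bash
python3 - <<'E'
import cv2
a=cv2.imread("pics/top0.png");b=cv2.imread("pics/side0.png")
cv2.imwrite("pics/top1.png",cv2.resize(a[120:330,180:460],None,fx=2.85,fy=2.85,interpolation=cv2.INTER_CUBIC))
E
```

```text
(no output)
```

View pics/top1.png

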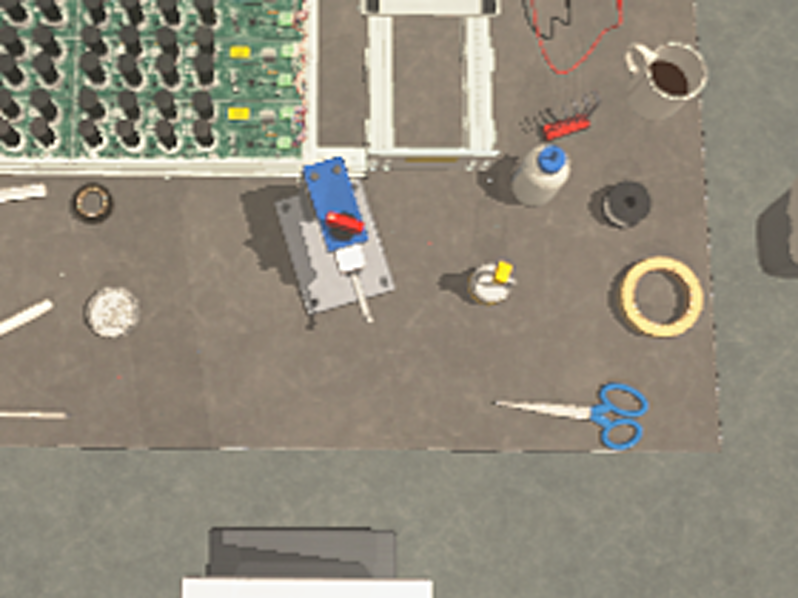

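View pics/side0.png

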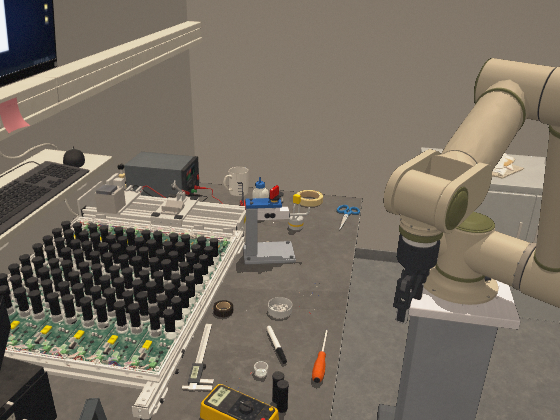

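The top crop shows the stand's hook facing down and to the right, with its tip at crop (370,320) and the red wing at (345,222). The weight is at (490,285) with its tab at (503,270), and the bottle at (545,175). In the side view the arm is clear on the right.

```bash
cat >> h.py <<'E'
from scipy.spatial.transform import Rotation as Ro
np.set_printoptions(precision=4,suppress=True)
def yaw(yd):  # tool down, tool y axis along world angle yd (rad)
    y=np.array([np.cos(yd),np.sin(yd),0]);z=np.array([0,0,-1.]);return np.stack([np.cross(y,z),y,z],1)
def delta(p,R,p0=None,R0=None):
    s=env.observe();R0=np.array(s['tool_rot']) if R0 is None else R0;p0=np.array(s['position']) if p0 is None else p0
    print('shift(tool)',R0.T@(np.array(p)-p0),'turn',Ro.from_matrix(R0.T@R).as_rotvec())
def st():
    s=env.observe();R=np.array(s['tool_rot']);print(s['time_s'],'p',np.array(s['position']),'yaw_y',np.degrees(np.arctan2(R[1,1],R[0,1])),'Rz',R[:,2],'q',np.array(s['q']),'F',np.array(s['ft_force']),'T',np.array(s['wrist_torque']),'w',s['grip_width'],s['gripper_force'])
E
python3 - <<'E'
from h import *
st();s=env.observe();k=viewer.calibration("wrist");R=np.array(s['tool_rot']);C=-np.array(k["R"]).T@np.array(k["t"])
print('cam in tool',R.T@(C-s['position']),'\ncam axes in tool\n',R.T@np.array(k["R"]).T,k["fx"])
for p in([.40,.0,.38],[.42,-.14,.36]): delta(p,yaw(np.radians(70)))
E
```

```text
0.7 p [0.1807 0.5195 0.25  ] yaw_y 70.81579316068257 Rz [ 0.  0. -1.] q [ 58.4806  21.8063  74.3347   0.0001  83.8569 -12.3352] F [0.2446 0.2178 0.4482] T [0.022  0.0116 0.0214] w 0.08530392474923214 0.0
cam in tool [ 0.0677 -0.0003 -0.124 ] 
cam axes in tool
 [[ 0.0001 -0.9632 -0.2687]
 [ 1.      0.0004 -0.0008]
 [ 0.0009 -0.2687  0.9632]] 303.5300418491116
shift(tool) [-0.3778 -0.4185 -0.13  ] turn [0.     0.     0.0142]
shift(tool) [-0.4427 -0.5442 -0.11  ] turn [0.     0.     0.0142]
```

Call:
move_arm --plan "-0.04 -0.0435 -0.0092 0 0 0 0.08;-0.04 -0.0435 -0.0092 0 0 0 0.08;-0.04 -0.0435 -0.0092 0 0 0 0.08;-0.04 -0.0435 -0.0092 0 0 0 0.08;-0.04 -0.0435 -0.0092 0 0 0 0.08;-0.04 -0.0435 -0.0092 0 0 0 0.08;-0.04 -0.0435 -0.0092 0 0 0 0.08;-0.04 -0.0435 -0.0092 0 0 0 0.08;-0.04 -0.0435 -0.0092 0 0 0 0.08;-0.04 -0.0435 -0.0092 0 0 0 0.08;-0.04 -0.0435 -0.0092 0 0 0 0.08;0 0 0 0 0 0 0.08"

```text
time_s: 2.2
position: [0.4401, -0.0802, 0.3509]
tool_rot: [[-0.943, 0.333, -0.0], [0.333, 0.943, -0.0], [0.0, -0.0, -1.0]]
ft_force: [-0.8, 0.5, -1.3]
grip_width: 0.0797
gripper_force: 0.0
```

```bash
python3 - <<'E'
from h import *
st()
c="wrist";im,D=viewer.get_image(c);cv2.imwrite("pics/w0.png",im[:,:,::-1]);np.save("/tmp/w0.npy",D)
for n,z in(("hook_seat",.142),("weight",0),("bail",.09),("tab",.113),("screw_grip",.223),("stand",0)):
    for x in pinpoint(c,n)[:2]: print(n,np.round(x['pixel'],1),round(x['conf'],2),'plane',atz(c,x['pixel'],z),'depth',atdepth(c,x['pixel'],D))
st()
E
```

```text
2.2 p [ 0.4401 -0.0802  0.3509] yaw_y 70.55520098212818 Rz [-0.0002 -0.0002 -1.    ] q [-25.5435   7.846   77.2176  -0.0179  94.9406 -96.1003] F [-0.7876  0.4832 -1.2936] T [ 0.0303  0.0448 -0.0322] w 0.07967566158245548 0.0
hook_seat [307.7 221.8] 0.58 plane [ 0.4893 -0.0556  0.142 ] depth [ 0.4904 -0.0556  0.1389]
weight [202.7 251.4] 0.58 plane [ 0.53   -0.2386  0.    ] depth [ 0.5167 -0.2228  0.0407]
weight [184.3 283.2] 0.34 plane [ 0.5748 -0.2922  0.    ] depth [ 0.4248 -0.1141  0.3561]
bail [192.4 276.6] 0.93 plane [ 0.5313 -0.2319  0.09  ] depth [ 0.4279 -0.1147  0.3441]
tab [185.5 283.5] 0.96 plane [ 0.5285 -0.234   0.113 ] depth [ 0.4263 -0.1145  0.3536]
tab [304.2 224.9] 0.62 plane [ 0.5018 -0.0598  0.113 ] depth [ 0.4918 -0.0593  0.1415]
screw_grip [360.8 316.1] 0.6 plane [ 0.5687 -0.0347  0.223 ] depth [ 0.5622 -0.0353  0.2315]
stand [324.1 237. ] 0.83 plane [ 0.5728 -0.0367  0.    ] depth [ 0.5675 -0.0372  0.0128]
stand [185.  281.8] 0.36 plane [ 0.5735 -0.2898  0.    ] depth [ 0.4249 -0.1138  0.3551]
2.55 p [ 0.4387 -0.076   0.3514] yaw_y 70.91046358276475 Rz [ 0.0003 -0.0001 -1.    ] q [-25.1339   7.5972  77.4396   0.001   94.9431 -96.0443] F [-0.422   0.2783 -0.033 ] T [ 0.0686 -0.0432 -0.0282] w 0.07997258540176214 0.0
```

View pics/w0.png

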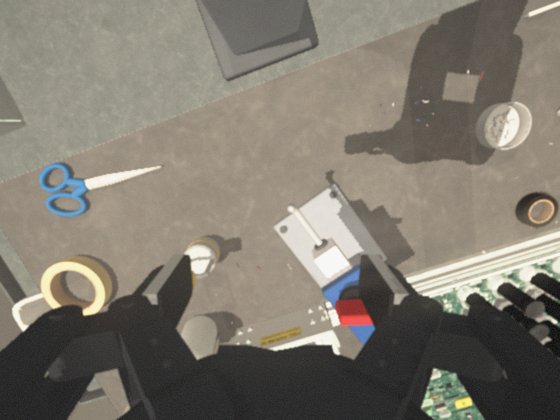

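The wrist view shows the stand with its rod from about (291,209) to (322,243), the load bar at (330,262) and the red wing at (352,313). The weight is at (200,258), but its tab is hidden behind the left finger. The arm was still settling, so I'll take another picture now that it is standing still.

```bash
cat >> h.py <<'E'
def cloud(c,D,K):
    v,u=np.nonzero(D>0);d=D[v,u];R=np.array(K["R"]);t=np.array(K["t"])
    P=np.stack([(u-K["cx"])/K["fx"]*d,(v-K["cy"])/K["fy"]*d,d],1);return (P-t)@R,u,v
E
python3 - <<'E'
from h import *
c="wrist";K=viewer.calibration(c);im,D=viewer.get_image(c)
for n,z in(("hook_seat",.142),("screw_grip",.223),("stand",0)):
    for x in pinpoint(c,n)[:1]: print(n,np.round(x['pixel'],1),round(x['conf'],2),'plane',atz(c,x['pixel'],z))
def an(P,zl,zh,box,name):
    m=(P[:,2]>zl)&(P[:,2]<zh)&(P[:,0]>box[0])&(P[:,0]<box[1])&(P[:,1]>box[2])&(P[:,1]<box[3]);q=P[m]
    if len(q)<5:print(name,len(q));return
    r=cv2.minAreaRect(q[:,:2].astype(np.float32));d=np.linalg.svd(q[:,:2]-q[:,:2].mean(0))[2][0] if len(q)<4000 else None
    d=d if d[0]>0 else -d
    print(name,len(q),'mean',q.mean(0),'rect',np.round(r[0],4),np.round(r[1],4),r[2],'dir',np.degrees(np.arctan2(d[1],d[0])),'x',q[:,0].min(),q[:,0].max())
for cc in("wrist","top"):
    if cc=="top":
        K=viewer.calibration(cc);D=np.load("/tmp/topD.npy")
    P,u,v=cloud(cc,D,K)
    st_=[.42,.66,-.13,.06]
    an(P,.130,.146,[.44,.53,-.1,-.02],cc+' rod')
    an(P,.154,.165,[.48,.60,-.1,.02],cc+' bar')
    an(P,.181,.193,st_,cc+' bridge')
    an(P,.22,.24,[.5,.63,-.1,.03],cc+' wing')
    an(P,.008,.018,[.44,.72,-.15,.1],cc+' base')
    an(P,.100,.128,[.49,.58,-.3,-.2],cc+' tab')
    an(P,.034,.046,[.47,.6,-.3,-.17],cc+' wtop')
    an(P,.08,.100,[.47,.6,-.3,-.17],cc+' bailbar')
st()
E
```

```text
hook_seat [302.6 224. ] 0.73 plane [ 0.4902 -0.0612  0.142 ]
stand [323.9 239.6] 0.92 plane [ 0.5773 -0.0391  0.    ]
wrist rod 421 mean [ 0.504  -0.0583  0.1411] rect [ 0.4961 -0.0544] [0.0707 0.03  ] 6.352566719055176 dir 18.768280909880254 x 0.4623120272795006 0.5295493505832124
wrist bar 766 mean [ 0.5402 -0.0475  0.1597] rect [ 0.5421 -0.0472] [0.0359 0.0302] 16.85147476196289 dir 18.521698827249995 x 0.5213307930174504 0.5621292597695506
wrist bridge 1024 mean [ 0.5771 -0.0426  0.1866] rect [ 0.5889 -0.033 ] [0.0871 0.0498] 16.931949615478516 dir 2.9846681715920296 x 0.5414254034456657 0.6372811739214561
wrist wing 607 mean [ 0.5644 -0.0438  0.229 ] rect [ 0.5667 -0.0426] [0.0373 0.0117] 72.634033203125 dir 72.5578991396421 x 0.5571714733566719 0.5775548873280419Traceback (most recent call last):
  File "<stdin>", line 20, in <module>
  File "<stdin>", line 9, in an
TypeError: 'NoneType' object is not subscriptable
```

Call:
move_arm --plan "0 0 0 0 0 0.186 0.08;0 0 0 0 0 0.186 0.08;0 0 0 0 0 0.186 0.08;0 0 0 0 0 0.186 0.08;0 0 0 0 0 0.186 0.08;0 0 0 0 0 0.186 0.08;0 0 0 0 0 0.186 0.08;0 0 0 0 0 0.186 0.08;0 0 0 0 0 0.186 0.08;0 0 0 0 0 0.186 0.08;0 0 0 0 0 0.186 0.08;0 0 0 0 0 0.186 0.08"

```text
time_s: 4.25
position: [0.439, -0.0769, 0.3512]
tool_rot: [[0.842, 0.539, 0.0], [0.539, -0.842, -0.0], [0.0, 0.0, -1.0]]
ft_force: [-0.4, -0.1, -0.4]
grip_width: 0.08
gripper_force: 0.0
```

Call:
move_arm --plan "0 0 0 0 0 0.14 0.08;0 0 0 0 0 0.14 0.08;-0.018 0.059 0 0 0 0 0.08;-0.018 0.059 0 0 0 0 0.08;0 0 0 0 0 0 0.08;0 0 0 0 0 0 0.08;0 0 0 0 0 0 0.08"

```text
time_s: 5.12
position: [0.439, -0.1993, 0.3515]
tool_rot: [[0.956, 0.292, 0.0], [0.292, -0.956, -0.0], [0.0, 0.0, -1.0]]
ft_force: [-0.4, 0.5, 0.0]
grip_width: 0.0797
gripper_force: 0.0
```

```bash
sed -i 's/XX//' h.py; cat >> h.py <<'E'
def an(P,zl,zh,box,name):
    m=(P[:,2]>zl)&(P[:,2]<zh)&(P[:,0]>box[0])&(P[:,0]<box[1])&(P[:,1]>box[2])&(P[:,1]<box[3]);q=P[m]
    if len(q)<5:print(name,len(q));return
    r=cv2.minAreaRect(q[:,:2].astype(np.float32));d=np.linalg.eigh(np.cov(q[:,:2].T))[1][:,1];d=d if d[0]>0 else -d
    print(name,len(q),'mean',q.mean(0),'rect',np.round(r[0],4),np.round(r[1],4),r[2],'dir',np.degrees(np.arctan2(d[1],d[0])))
E
python3 - <<'E'
from h import *
st();c="wrist";K=viewer.calibration(c);im,D=viewer.get_image(c);cv2.imwrite("pics/w1.png",im[:,:,::-1])
for n,z in(("hook_seat",.142),("screw_grip",.223),("tab",.113),("bail",.09),("weight",0)):
    for x in pinpoint(c,n)[:1]: print(n,np.round(x['pixel'],1),round(x['conf'],2),'plane',atz(c,x['pixel'],z))
P,u,v=cloud(c,D,K);B=[.46,.6,-.3,-.17]
an(P,.116,.13,B,'tabtop');an(P,.100,.13,B,'tab');an(P,.082,.099,B,'bar');an(P,.036,.045,B,'wtop')
an(P,.154,.165,[.48,.60,-.1,.02],'lbar');an(P,.181,.193,[.42,.66,-.13,.06],'bridge');an(P,.22,.24,[.5,.63,-.1,.03],'wing');an(P,.008,.018,[.4,.72,-.15,.1],'base')
E
```

```text
5.125 p [ 0.439  -0.1993  0.3515] yaw_y -73.02225969532296 Rz [ 0.0003 -0.0002 -1.    ] q [-38.5324  11.5846  72.4466   0.0039  95.9469  34.4902] F [-0.3734  0.5149  0.0348] T [ 0.0255 -0.0467  0.013 ] w 0.07973625379207187 0.0
hook_seat [164.8  99.8] 0.95 plane [ 0.4941 -0.0638  0.142 ]
screw_grip [192.5  39.9] 0.39 plane [ 0.5442 -0.1035  0.223 ]
tab [328.7 116.9] 0.66 plane [ 0.5298 -0.2369  0.113 ]
bail [331.1 120.8] 0.65 plane [ 0.528  -0.2449  0.09  ]
weight [314.5 121.4] 0.88 plane [ 0.5254 -0.2365  0.    ]
tabtop 323 mean [ 0.5301 -0.2391  0.1224] rect [ 0.5303 -0.2397] [0.0162 0.024 ] 70.6289291381836 dir -17.540651323817954
tab 367 mean [ 0.5298 -0.2383  0.1206] rect [ 0.5303 -0.2396] [0.0163 0.0241] 70.81039428710938 dir -18.565979163920666
bar 131 mean [ 0.5309 -0.2355  0.0911] rect [ 0.5278 -0.2383] [0.0455 0.0182] 62.36985778808594 dir 71.77203895079684
wtop 620 mean [ 0.5272 -0.234   0.0394] rect [ 0.5294 -0.2385] [0.05  0.047] 33.630123138427734 dir 17.10027720806622
lbar 1169 mean [ 0.5402 -0.0501  0.1596] rect [ 0.5401 -0.0494] [0.0295 0.0305] 17.71327781677246 dir -66.70793093592783
bridge 1157 mean [ 0.5559 -0.0471  0.1864] rect [ 0.5574 -0.0438] [0.0186 0.0506] 17.57950210571289 dir -69.66821040883175
wing 3
base 6122 mean [ 0.568  -0.0566  0.0119] rect [ 0.5654 -0.0417] [0.1218 0.1198] 17.255937576293945 dir -3.4538034703422467
```

View pics/w1.png

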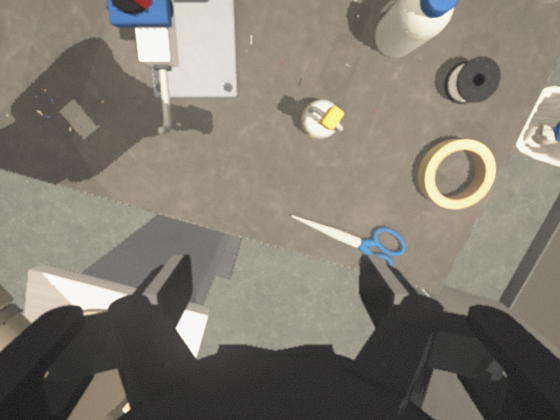

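The tab is at (331,118), the bail bar below it runs along about 71° in world axes, and the rod spans (163,80) to (165,130). The bottle at (410,30) is clear of the approach.

```bash
python3 - <<'E'
from h import *
delta([.530,-.2393,.20],yaw(np.radians(-109)))
E
```

```text
shift(tool) [0.0756 0.0641 0.1514] turn [ 0.0002 -0.0002  0.6272]
```

Call:
move_arm --plan "0.0189 0.016 0.0378 0 0 0 0.05;0.0189 0.016 0.0378 0 0 0 0.05;0.0189 0.016 0.0378 0 0 0 0.05;0.0189 0.016 0.0378 0 0 0 0.05;0 0 0 0 0 0.157 0.05;0 0 0 0 0 0.157 0.05;0 0 0 0 0 0.157 0.05;0 0 0 0 0 0.156 0.05;0 0 0 0 0 0 0.05;0 0 0 0 0 0 0.05"

```text
time_s: 6.68
position: [0.5299, -0.2396, 0.2]
tool_rot: [[0.946, -0.323, -0.0], [-0.323, -0.946, -0.0], [-0.0, 0.0, -1.0]]
ft_force: [-0.0, -0.5, 0.6]
grip_width: 0.0502
gripper_force: 0.0
```

```bash
python3 - <<'E'
from h import *
st();c="wrist";K=viewer.calibration(c);im,D=viewer.get_image(c);cv2.imwrite("pics/w2.png",im[:,:,::-1])
for n,z in(("tab",.113),("bail",.09)):
    for x in pinpoint(c,n)[:1]: print(n,np.round(x['pixel'],1),round(x['conf'],2),'plane',atz(c,x['pixel'],z))
P,u,v=cloud(c,D,K);B=[.46,.6,-.3,-.17]
an(P,.116,.13,B,'tabtop');an(P,.082,.097,B,'bar');an(P,.036,.045,B,'wtop')
delta([.530,-.2393,.113],yaw(np.radians(-109)))
E
```

```text
6.675 p [ 0.5299 -0.2396  0.2   ] yaw_y -108.85620064058747 Rz [-0. -0. -1.] q [-35.9924  27.1818  73.9978  -0.0016  78.8206  72.8641] F [-0.0343 -0.4817  0.5585] T [0.0245 0.0201 0.0291] w 0.050186944520132094 0.0
tab [273.1 218.5] 0.58 plane [ 0.5322 -0.2394  0.113 ]
bail [276.2 212.6] 0.59 plane [ 0.5293 -0.241   0.09  ]
tabtop 731 mean [ 0.5313 -0.24    0.1224] rect [ 0.5302 -0.2395] [0.0155 0.0243] 71.55029296875 dir -17.928083537795782
bar 291 mean [ 0.5308 -0.2407  0.0905] rect [ 0.5342 -0.2415] [0.046  0.0147] 71.19049835205078 dir 71.67335822203043
wtop 1307 mean [ 0.5381 -0.2424  0.0396] rect [ 0.5316 -0.2402] [0.0496 0.0474] 69.09540557861328 dir 71.91419393483557
shift(tool) [ 0.     -0.0004  0.087 ] turn [ 0.     -0.      0.0009]
```

View pics/w2.png

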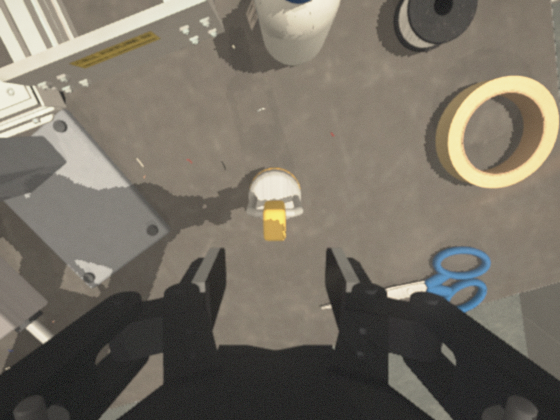

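Call:
move_arm --plan "0 0 0.0215 0 0 0 0.05;0 0 0.0215 0 0 0 0.05;0 0 0.0215 0 0 0 0.05;0 0 0.0215 0 0 0 0.05;0 0 0 0 0 0 0.05;0 0 0 0 0 0 0.0;0 0 0 0 0 0 0.0;0 0 0 0 0 0 0.0;0 0 0 0 0 0 0.0;0 0 0 0 0 0 0.0;0 0 0 0 0 0 0.0" --grip_force 70

```text
time_s: 8.2
position: [0.5303, -0.2398, 0.1151]
tool_rot: [[0.945, -0.326, 0.002], [-0.326, -0.945, -0.001], [0.002, 0.0, -1.0]]
ft_force: [-0.4, 1.1, 7.3]
grip_width: 0.0146
gripper_force: 69.4
```

Call:
move_arm --plan "0 0 -0.015 0 0 0 0;0 0 -0.023 0 0 0 0;0 0 -0.023 0 0 0 0;0 0 -0.023 0 0 0 0;0 0 0 0 0 -0.126 0;0 0 0 0 0 -0.126 0;0 0 0 0 0 -0.126 0;0 0 0 0 0 -0.126 0;0 0 0 0 0 -0.126 0;0 0 0 0 0 0 0;0 0 0 0 0 0 0"

```text
time_s: 9.57
position: [0.5297, -0.2397, 0.1981]
tool_rot: [[0.957, 0.291, -0.0], [0.291, -0.957, 0.0], [-0.0, -0.0, -1.0]]
ft_force: [0.1, 0.3, -5.2]
grip_width: 0.0144
gripper_force: 68.5
```

```bash
python3 - <<'E'
from h import *
st();a=np.radians(17.2);X=np.array([np.cos(a),np.sin(a),0])
delta(np.array([.493,-.063,.198])-.06*X,yaw(a-np.pi/2))
E
```

```text
9.575 p [ 0.5297 -0.2397  0.1981] yaw_y -73.07730450634247 Rz [-0.0003  0.0001 -1.    ] q [-36.0033  27.2706  74.1774  -0.0055  78.5718  37.0751] F [ 0.1285  0.2521 -5.1955] T [-0.0156  0.0463  0.0575] w 0.014419799471134316 68.47019076347351
shift(tool) [-0.0437 -0.1794  0.0002] turn [-0.0002  0.0003 -0.0048]
```

Call:
move_arm --plan "-0.0073 -0.0299 0 0 0 0 0;-0.0073 -0.0299 0 0 0 0 0;-0.0073 -0.0299 0 0 0 0 0;-0.0073 -0.0299 0 0 0 0 0;-0.0073 -0.0299 0 0 0 0 0;-0.0072 -0.0299 0 0 0 0 0;0 0 0 0 0 0 0;0 0 0 0 0 0 0;0 0 0 0 0 0 0"

```text
time_s: 10.7
position: [0.4358, -0.0816, 0.198]
tool_rot: [[0.956, 0.292, 0.0], [0.292, -0.956, -0.0], [0.0, 0.0, -1.0]]
ft_force: [-0.4, -0.5, -4.6]
grip_width: 0.0147
gripper_force: 69.3
```

```bash
python3 - <<'E'
from h import *
st();c="wrist";K=viewer.calibration(c);im,D=viewer.get_image(c);cv2.imwrite("pics/w3.png",im[:,:,::-1])
for n,z in(("hook_seat",.142),("screw_grip",.223)):
    for x in pinpoint(c,n)[:1]: print(n,np.round(x['pixel'],1),round(x['conf'],2),'plane',atz(c,x['pixel'],z))
P,u,v=cloud(c,D,K);a=np.radians(17.2)
an(P,.154,.165,[.50,.60,-.1,.02],'lbar');an(P,.181,.193,[.5,.66,-.13,.06],'bridge');an(P,.226,.24,[.53,.63,-.1,.03],'wing')
S=(P-np.array([.493,-.063,0]))@np.array([[np.cos(a),-np.sin(a),0],[np.sin(a),np.cos(a),0],[0,0,1]])
for x0 in(-.015,-.005,.005,.015,.025):
    m=(abs(S[:,0]-x0)<.005)&(abs(S[:,1])<.02)&(S[:,2]>.13)&(S[:,2]<.15);print(x0,m.sum(),S[m].mean(0),S[m][:,1].min(),S[m][:,1].max())
X=np.array([np.cos(a),np.sin(a),0]);delta(np.array([.493,-.063,.198]),yaw(a-np.pi/2))
E
```

```text
10.7 p [ 0.4358 -0.0816  0.198 ] yaw_y -73.00150205124058 Rz [ 0.0002 -0.0002 -1.    ] q [-25.9745  14.1309  95.354   -0.0047  70.4973  47.0285] F [-0.4216 -0.4996 -4.5758] T [-0.0069 -0.0363 -0.0147] w 0.014675146903606653 69.30062770843506
hook_seat [274.6 140.7] 0.74 plane [ 0.4919 -0.0646  0.142 ]
lbar 4344 mean [ 0.5399 -0.0487  0.1599] rect [ 0.54   -0.0487] [0.0298 0.0301] 17.408960342407227 dir 35.045174870429
bridge 0
wing 0
-0.015 217 [-0.015  -0.0004  0.1413] -0.003978020159783048 0.0032816030318120145
-0.005 228 [-0.005  -0.0003  0.1412] -0.003985358131023943 0.0037615576907588755
0.005 250 [ 0.0048 -0.0002  0.1412] -0.00397612143923533 0.0036909494580273585
0.015 265 [ 0.015  -0.0002  0.1412] -0.003993301066893285 0.0035496736355038238
0.025 264 [ 0.0251 -0.0003  0.1412] -0.003986771276565255 0.0034214462615540973
shift(tool) [ 0.0603 -0.0008 -0.0001] turn [-0.0001  0.0001 -0.0032]
```

View pics/w3.png

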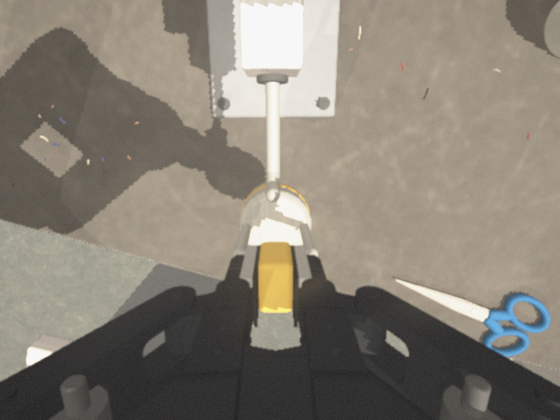

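Call:
move_arm --plan "0.015 0 0 0 0 0 0;0.015 0 0 0 0 0 0;0.015 0 0 0 0 0 0;0.015 -0.0006 0 0 0 0 0;0 0 0 0 0 0 0;0 0 0.01 0 0 0 0;0 0 0.01 0 0 0 0;0 0 0.004 0 0 0 0;0 0 0 0 0 0 0;0 0 0 0 0 0 0"

```text
time_s: 12.1
position: [0.4927, -0.063, 0.1743]
tool_rot: [[0.956, 0.293, 0.0], [0.293, -0.956, -0.0], [0.0, 0.0, -1.0]]
ft_force: [0.5, 0.3, -3.9]
grip_width: 0.015
gripper_force: 69.2
```

Call:
move_arm --plan "0 0 0.001 0 0 0 0;0 0 0.001 0 0 0 0;0 0 0.001 0 0 0 0;0 0 0 0 0 0 0;0 0 0 0 0 0 0"

```text
time_s: 12.72
position: [0.4926, -0.0628, 0.171]
tool_rot: [[0.956, 0.293, 0.0], [0.293, -0.956, -0.0], [0.0, 0.0, -1.0]]
ft_force: [-0.0, -0.4, -4.4]
grip_width: 0.0148
gripper_force: 69.2
```

Call:
move_arm --plan "0 0 0.001 0 0 0 0;0 0 0 0 0 0 0;0 0 0.001 0 0 0 0;0 0 0 0 0 0 0;0 0 0 0 0 0 0"

```text
time_s: 13.35
position: [0.4928, -0.0629, 0.1699]
tool_rot: [[0.956, 0.293, 0.001], [0.293, -0.956, -0.001], [0.001, 0.001, -1.0]]
ft_force: [-2.5, 1.1, 5.3]
grip_width: 0.0145
gripper_force: 70.9
```

Call:
move_arm --plan "0 0 -0.001 0 0 0 0;0 0 0 0 0 0 0.025;0 0 0 0 0 0 0.045;0 0 0 0 0 0 0.045;0 0 0 0 0 0 0.045;0 0 -0.02 0 0 0 0.045;0 0 -0.03 0 0 0 0.045;0 0 -0.05 0 0 0 0.045;0 0 -0.05 0 0 0 0.045;0 0 0 0 0 0 0.045;0 0 0 0 0 0 0.045;0 0 0 0 0 0 0.045"

```text
time_s: 14.85
position: [0.4923, -0.0627, 0.3187]
tool_rot: [[0.956, 0.293, -0.002], [0.293, -0.956, 0.001], [-0.002, -0.002, -1.0]]
ft_force: [0.5, 0.1, 0.5]
grip_width: 0.0454
gripper_force: 0.0
```

```bash
python3 - <<'E'
from h import *
st();c="wrist";K=viewer.calibration(c);im,D=viewer.get_image(c);cv2.imwrite("pics/w4.png",im[:,:,::-1])
for n,z in(("tab",.168),("screw_grip",.223)):
    for x in pinpoint(c,n)[:1]: print(n,np.round(x['pixel'],1),round(x['conf'],2),'plane',atz(c,x['pixel'],z),'d',atdepth(c,x['pixel'],D))
P,u,v=cloud(c,D,K)
an(P,.17,.182,[.45,.53,-.1,-.02],'tabtop');an(P,.226,.24,[.53,.63,-.1,.03],'wing')
delta([.568,-.040,.32],yaw(np.radians(-17.4)))
E
```

```text
14.85 p [ 0.4923 -0.0627  0.3187] yaw_y -72.93884290310125 Rz [-0.0025  0.001  -1.    ] q [-20.9597  13.9438  74.564    0.0006  91.6429  51.979 ] F [0.5211 0.0542 0.5169] T [ 0.0296 -0.0167  0.0083] w 0.04536168869419789 0.0
tab [273.5 198.2] 0.63 plane [ 0.4933 -0.0614  0.168 ] d [ 0.4958 -0.0607  0.1785]
screw_grip [275.8 103.7] 0.8 plane [ 0.5705 -0.0398  0.223 ] d [ 0.57   -0.04    0.2325]
tabtop 438 mean [ 0.4939 -0.0635  0.1775] rect [ 0.4929 -0.0639] [0.0242 0.0147] 16.771867752075195 dir 17.277665604676073
wing 1126 mean [ 0.569  -0.0395  0.2315] rect [ 0.5691 -0.0397] [0.0439 0.0111] 72.69792938232422 dir 72.73421056096035
shift(tool) [ 0.0789  0.0003 -0.0008] turn [-0.0015  0.0007 -0.9694]
```

View pics/w4.png

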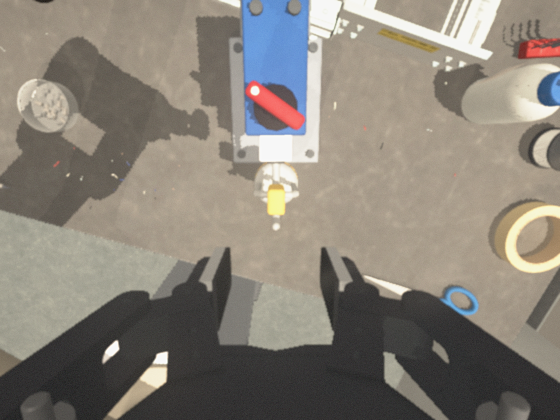

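The weight hangs on the rod with its tab upright at (277,200). The wing runs from (255,90), its white dot, to (299,125).

Call:
move_arm --plan "0.0265 0 0 0 0 0 0.045;0.0265 0 0 -0.0015 0.0007 0 0.045;0.0265 0 0 0 0 0 0.045;0 0 0 0 0 -0.162 0.045;0 0 0 0 0 -0.162 0.045;0 0 0 0 0 -0.162 0.045;0 0 0 0 0 -0.162 0.045;0 0 0 0 0 -0.162 0.045;0 0 0 0 0 -0.162 0.045;0 0 0.04 0 0 0 0.045;0 0 0 0 0 0 0.045;0 0 0 0 0 0 0.045"

```text
time_s: 16.5
position: [0.569, -0.0397, 0.2812]
tool_rot: [[0.297, 0.955, 0.002], [0.955, -0.297, -0.002], [-0.001, 0.003, -1.0]]
ft_force: [0.0, 0.4, 0.1]
grip_width: 0.0455
gripper_force: 0.0
```

```bash
python3 - <<'E'
from h import *
st();c="wrist";K=viewer.calibration(c);im,D=viewer.get_image(c);P,u,v=cloud(c,D,K)
an(P,.226,.24,[.53,.63,-.09,.02],'wing')
delta([.5690,-.0397,.2245],yaw(np.radians(-17.3)))
E
```

```text
16.5 p [ 0.569  -0.0397  0.2812] yaw_y -17.255038575126733 Rz [ 0.0023 -0.0015 -1.    ] q [-15.8548  22.7322  67.6802  -0.0489  89.4373   1.4007] F [0.0236 0.3717 0.1267] T [-0.0031 -0.0029  0.033 ] w 0.04549922686611944 0.0
wing 1194 mean [ 0.5696 -0.0378  0.2315] rect [ 0.5694 -0.0389] [0.0431 0.0108] 72.3699722290039 dir 72.7642699857282
shift(tool) [-0.     -0.0003  0.057 ] turn [0.0036 0.0008 0.0008]
```

Call:
move_arm --plan "0 0 0.02 0.0036 0.0008 0 0.045;0 0 0.02 0 0 0 0.045;0 0 0.017 0 0 0 0.045;0 0 0 0 0 0 0.045;0 0 0 0 0 0 0;0 0 0 0 0 0 0;0 0 0 0 0 0 0;0 0 0 0 0 0 0;0 0 0 0 0 0 0;0 0 0 0 0 0 0" --grip_force 50

```text
time_s: 17.8
position: [0.5686, -0.0395, 0.2243]
tool_rot: [[0.296, 0.955, -0.001], [0.955, -0.296, 0.0], [-0.0, -0.001, -1.0]]
ft_force: [-3.5, 1.4, 5.1]
grip_width: 0.0104
gripper_force: 50.0
```

```bash
python3 -c "
from h import *
st()"
```

```text
17.8 p [ 0.5686 -0.0395  0.2243] yaw_y -17.24338786131107 Rz [-0.0008  0.0001 -1.    ] q [-15.8715  24.9263  73.6323  -0.0042  81.4874   1.3725] F [-3.5385  1.4234  5.1012] T [ 0.0847  0.4707 -0.0087] w 0.010447249833931267 49.99001383781433
```

Call:
move_arm --plan "0 0 0 0 0 0.1 0;0 0 0 0 0 0.1 0;0 0 0 0 0 0.1 0;0 0 0 0 0 0.1 0;0 0 0 0 0 0.1 0;0 0 0 0 0 0.1 0;0 0 0 0 0 0.1 0;0 0 0 0 0 0 0;0 0 0 0 0 0 0"

```text
time_s: 18.92
position: [0.5683, -0.0394, 0.2243]
tool_rot: [[0.842, 0.539, -0.001], [0.539, -0.842, 0.0], [-0.001, -0.001, -1.0]]
ft_force: [-3.1, 2.4, 6.5]
grip_width: 0.01
gripper_force: 50.1
```

```bash
python3 -c "
from h import *
st()"
```

```text
18.925 p [ 0.5683 -0.0394  0.2243] yaw_y -57.35406373536805 Rz [-0.0015  0.0005 -1.    ] q [-15.8688  24.9176  73.6513   0.0027  81.5209  41.4848] F [-3.1367  2.3659  6.5235] T [ 0.1905  0.6717 -0.0282] w 0.009971146314312155 50.1084566116333
```

Call:
move_arm --plan "0 0 0 0 0 0.05 0;0 0 0 0 0 0.05 0;0 0 0 0 0 0.05 0;0 0 0 0 0 0.05 0;0 0 0 0 0 0 0"

```text
time_s: 19.55
position: [0.5683, -0.0393, 0.2243]
tool_rot: [[0.933, 0.361, -0.002], [0.361, -0.933, 0.001], [-0.001, -0.001, -1.0]]
ft_force: [-4.5, 2.3, 6.8]
grip_width: 0.01
gripper_force: 50.1
```

```bash
python3 -c "
from h import *
st()"
```

```text
19.55 p [ 0.5683 -0.0393  0.2243] yaw_y -68.83321328769148 Rz [-0.0016  0.0006 -1.    ] q [-15.863   24.9127  73.653    0.0074  81.5293  52.9691] F [-4.5451  2.2841  6.7591] T [ 0.2151  0.7699 -0.053 ] w 0.01000211754569874 50.13408422470093
```

Call:
move_arm --plan "0 0 0 0 0 0.03 0;0 0 0 0 0 0.03 0;0 0 0 0 0 0 0"

```text
time_s: 19.92
position: [0.5683, -0.0393, 0.2243]
tool_rot: [[0.952, 0.305, -0.002], [0.305, -0.952, 0.001], [-0.001, -0.001, -1.0]]
ft_force: [-4.4, 1.4, 6.9]
grip_width: 0.0103
gripper_force: 50.1
```

```bash
python3 -c "
from h import *
st()"
```

```text
19.925 p [ 0.5683 -0.0393  0.2243] yaw_y -72.25898739107613 Rz [-0.0016  0.0006 -1.    ] q [-15.8636  24.9122  73.6538   0.0087  81.5318  56.3941] F [-4.3634  1.3849  6.8915] T [ 0.2678  0.7802 -0.1012] w 0.010281187164587141 50.14164447784424
```

Call:
move_arm --plan "0 0 0 0 0 0.03 0;0 0 0 0 0 0.03 0;0 0 0 0 0 0 0"

```text
time_s: 20.3
position: [0.5683, -0.0392, 0.2243]
tool_rot: [[0.968, 0.249, -0.002], [0.249, -0.968, 0.0], [-0.002, -0.001, -1.0]]
ft_force: [-5.3, 1.0, 6.9]
grip_width: 0.0101
gripper_force: 55.6
```

```bash
python3 -c "
from h import *
st()"
```

```text
20.3 p [ 0.5683 -0.0392  0.2243] yaw_y -75.57707505054137 Rz [-0.0017  0.0002 -1.    ] q [-15.8465  24.9113  73.6523  -0.0157  81.5331  59.7329] F [-5.3034  0.9819  6.8616] T [0.1713 0.8075 0.9906] w 0.010082271686524459 55.57941377162933
```

Call:
move_arm --plan "0 0 0 0 0 0 0;0 0 0 0 0 -0.147 0;0 0 0 0 0 -0.147 0;0 0 0 0 0 -0.147 0;0 0 0 0 0 -0.147 0;0 0 0 0 0 -0.147 0;0 0 0 0 0 -0.147 0;0 0 0 0 0 -0.147 0;0 0 0 0 0 -0.147 0;0 0 0 0 0 -0.147 0;0 0 0 0 0 -0.147 0;0 0 0 0 0 -0.147 0"

```text
time_s: 21.8
position: [0.5689, -0.0395, 0.2243]
tool_rot: [[-0.296, 0.955, -0.0], [0.955, 0.296, 0.0], [0.0, 0.0, -1.0]]
ft_force: [-2.1, 1.8, 5.1]
grip_width: 0.0098
gripper_force: 49.9
```

Call:
move_arm --plan "0 0 0 0 0 0 0;0 0 0 0 0 0 0;0 0 0 0 0 0 0"

```text
time_s: 22.18
position: [0.5689, -0.0395, 0.2243]
tool_rot: [[-0.292, 0.956, 0.0], [0.956, 0.292, 0.0], [0.0, 0.0, -1.0]]
ft_force: [-1.4, 1.5, 5.1]
grip_width: 0.0101
gripper_force: 49.9
```

```bash
python3 - <<'E'
from h import *
st()
for c in("wrist","top"):
    im,D=viewer.get_image(c)
    cv2.imwrite(f"pics/{c}9.png",im[:,:,::-1])
P,u,v=cloud("wrist",*[0,0][:0] or (viewer.get_image("wrist")[1],viewer.calibration("wrist")))
an(P,.226,.24,[.53,.62,-.09,.01],'wing')
E
```

```text
22.175 p [ 0.5689 -0.0395  0.2243] yaw_y 16.97426666044613 Rz [ 0.      0.0002 -1.    ] q [-15.8666  24.9327  73.6157   0.0114  81.4536 -32.8426] F [-1.3749  1.5382  5.0702] T [0.1694 0.2405 0.0454] w 0.010128489959090764 49.90383267402649
wing 3083 mean [ 0.5677 -0.0353  0.2319] rect [ 0.5689 -0.0389] [0.0361 0.0355] 62.92109680175781 dir -72.98588478048876
```

View pics/wrist9.png

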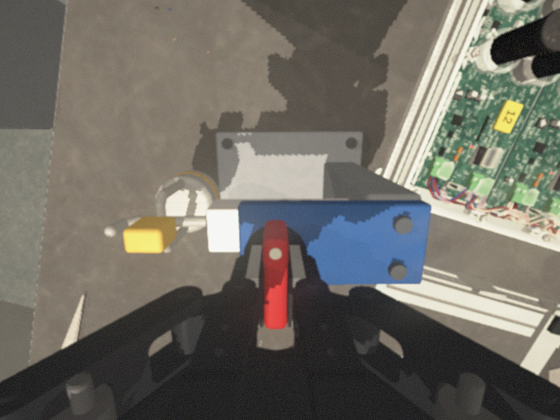

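The wing is now square to the bridge, with its white dot at (276,254) and the pads gripping it, and the weight hangs freely with its tab at (145,235). The dot has gone about 90° from the stop I felt at a yaw of -74°, so I'm handing in.

```bash
python3 -c "
from h import *
print(env.close_job())"
```

```text
the job is handed in; nothing more can be done
None
```

The job is handed in, but no verdict came back. The weight hangs freely on the hook, and the thumbscrew was turned to its stop, where wrist torque rose to about 1 N m. It was then backed off about 90° and is still gripped at 50 N.

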